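# Pin the card-programming fixture shut and hold it down

## Task

Lower the open lid of the card-programming fixture on to the card, then take the pin with the tall round grip from the pin block and push it down through the hole in the lid's corner into the base until its collar is tight on the lid and the lid is fully shut against its springs. Finish while holding: keep hold of the pin and keep pressing it down, so that the lid stays shut. Leave the other two pins and everything else on the bench where they are.

Things in the scene. Friction and masses are not known exactly. Their poses are not given: they have to be found in the camera images.
- fixture: fixed card-programming fixture: grey base 240 (x) x 260 (y) x 50 high, clear lid hinged at its far edge, green card in a nest between. Origin: centre of the underside, on the bench. x points from the front (hole, handle) to the hinge, y left along the hinge, z up. At x -95, y -85 an aluminium block 78 high has the base hole; the left front corner has a plain rest block 80 high.
- hinge_axis (a point): point on the lid's hinge axis, at its middle: x +100, y 0, 86 above the bench in the fixture's frame; the axis runs along the fixture's y.
- lid (a joint): lid angle, rad: 0 shut, grows to 1.4 as the free edge rises and goes back towards the hinge. Stiff hinge: stays where left, about 5 N at the free edge moves it. Lowered on to the card, which lies on a sprung plate, it rests about 0.05 open by itself; about 11 N down at the lid hole brings it from there to a hard stop at 0; let go, it springs back to 0.05.
- lid_hole (a point): centre of the lid's hole, at the outer (upper) face: 12.5 across, through the 12 thick lid, 195 from the hinge axis, 85 right of the middle; 92 above the bench with the lid shut. Lid: clear plate 240 wide with aluminium frame, mid-plane through the hinge axis, free edge 215 from it, outer face flat and clear left of the handle (fixture y +50 to +110).
- lid_handle (a point): middle of the lid's handle bar: dark bar 10 thick, 80 long, parallel to the hinge, 190 from the hinge axis, bar centre 28 above the lid's outer face.
- base_hole (a point): mouth of the hole in the base's front right block, 78 above the bench: 12 across, 45 deep, vertical; straight below the lid hole when the lid is down.
- pin_grip (a point): the locating pin, plain steel, 80 g: the one with the tall round grip (18 across, 44 tall). Under it a collar 24 across, 5 thick, then a shank 10 across, 45 long, tapered end. Point: centre of the grip, on the axis, 22 below its top, 27 above the collar's underside, 72 above the tip. Starts upright in one of the pin block's three holes, collar on the block.
- pin_tip (a point): tip of the locating pin, on its axis; z axis points along the pin to its grip.
- card: green circuit card 110 (x) x 150 (y) x 3, lying in the fixture's nest; it belongs there. Origin: centre of its underside, 62 above the bench when the lid is off it, 56 with the lid shut.
- pin_block: black block 190 long (its x) x 50 x 55 high, fixed to the bench, three upright holes 12 across, 49 deep, at x -65, 0 and +65, each with a pin. Origin: centre of its underside.
- t_pin_top (a point): another pin, not wanted: short shank and a 50 long T-bar on top; this point is the middle of the T-bar, about 83 above the bench.
- disc_pin_top (a point): another pin, not wanted: low flat disc head 32 across; this point is the centre of its top, about 75 above the bench.
- screwdriver: screwdriver, black handle, 200 long and 26 thick, lying across the front of the bench; origin: middle, on the bench
- wrench: flat steel spanner, 180 long, 8 thick, lying near the front on the left; origin: middle, on the bench
- transceiver0: small metal plug-in transceiver, 57 x 14 x 11, between the fixture and the pin block; origin: under its middle
- transceiver1: a second such transceiver, 57 x 14 x 11, farther from the robot; origin: under its middle
- spray_can: upright spray can with white label, 56 across, 150 tall, behind the pin block; origin: centre of its underside
- heat_sink: finned aluminium heat sink, 60 x 60 x 32, right of the fixture; origin: centre of its underside
- brush: black flat brush, 170 long, 42 wide, 20 thick, lying right of the fixture; origin: middle, on the bench
Mind the look-alikes: they are no part of the job. What is shaped like the part that bears pin_grip but red or turquoise is not meant.

How it is judged:
By the outcome, as a careful person would: the job done as asked, in the order asked, and still so for the second after the job is handed in, while the arm keeps its last pose, push and grip.
It also fails if it takes over 58 s, if anything falls off the work surface, if the arm or the gripper's body presses on something with over 40 N, if the wrist force passes 120 N, or if a joint passes its speed limit or range.

## Robot

A 6-joint arm with a two-finger parallel gripper is mounted at the origin on the work surface. World frame = base frame: x ahead of the robot, y to its left, z up, the work surface at z = 0. Lengths are in m, angles in rad, forces in N, time in s.
With the tool pointing down it reaches from about 0.375 to 0.975 m from the base axis. Payload 3.8 kg.
Tool frame: the origin (TCP) lies midway between the tips of the shut fingers; the grasp point (between the pads) lies 19 mm behind it (env.grip_point_offset is the distance from the TCP to the grasp point, in m); y points along the fingers, x is the direction in which the jaws open and shut, and the axes are right-handed (so a half turn about y gives the same grasp; the last joint's range is limited). The gripper opens to 85 mm and grips with 20 to 120 N. Pads are 22 mm wide; open, the fingers measure 114 mm over their backs; the gripper's body (76 mm by 85 mm) begins 54 mm behind the grasp point. The pads swing forward as they close: fully open they stand 13 mm farther back than shut.
Start: joints at [-1.345, 0.264, 1.604, -0, 1.274, -0.037], TCP at [0.175, -0.652, 0.231] pointing down, gripper open.
Joint ranges: [-2.63, 2.63], [-0.94, 2.18], [0.31, 2.57], [-1.31, 4.45], [0, 2.66], [-2.55, 2.55]. Speed limits (rad/s): [2.57, 2.57, 3.14, 3.14, 3.14, 3.14].

## Interface

Orientations are given as a unit quaternion [x, y, z, w].
In Python, from cell import env gives the robot as it stands.
- The arm moves only by the tool drive_tool, never from a script. Its argument "steps" is a list of rows, each a list of 5 numbers: the opening in per cent of the stroke, from 0 (shut) to 100 (fully open), then the shift along the tool's x, y, z in mm, then the turn about the tool's y in rad. A call has exactly 10 rows; each row shifts and turns the commanded pose from where the row before left it, along the tool's axes as they then stand; what a row does not reach is not made up. A row lasts 1/12 s, in which the tool goes at most 41.7 mm and 7.16 degrees, less where a joint would pass 70% of its speed; a pose out of reach is approached as far as the arm can. A call with a gripper value outside its range is refused whole. The fingers move at their own pace and stop on an object; the grip force is fixed at half the most. Time passes only in rows, so rows that do not move let the fingers close, or fill a call up. It gives the time, the measured TCP pose, the force and the opening at its end, in the units of the state.
- env.state(): the state, without advancing time (a new reading comes with each control period).
- env.read_camera(name): name is "scene" or "top"; returns (picture, depth): 420x560x3 uint8, red, green, blue; 420x560 float32, m along the optical axis (not along the pixel's ray), 0 where there is no reading.
- env.camera_params(name): a dict with "mtx" (3x3 intrinsics, pixels), "cam_to_world" (4x4, takes a point from camera to world coordinates). Camera axes: x right, y down, z forward; pixel columns grow to the right and rows downward; lengths in m; the calibration is good to about 2 mm. A picture is of the moment at which its call begins. camera_params takes no time and is no camera call.
- env.job_done(): hands the job in, once; it reports no verdict.
The state is a dict: "time_s": time; "joint_pos": joint angles; "qd": joint speeds; "joint_efforts": joint torques, N m; "eef_pos": TCP position; "orientation": TCP orientation; "wrist_force": force on the tool from outside, world axes, zero at the start; "torque": the same for the moment, N m; "finger_gap": opening from 0.0 (shut) to 1.0 (fully open).
Only numpy, scipy, OpenCV 4.12 (cv2) and the standard library are available. Lean on these libraries where they do the work, as an engineer would, in place of code of your own. Each camera call takes 0.05 s, during which the arm holds its last target.

## Working session

There is one attempt and no reset: what is moved stays moved. The work goes in short steps, Python scripts to look and compute and a tool call to move; the robot and the scene stay as the last step left them, time stands still between calls to the robot, and variables do not carry over. Pictures are saved under pics/ and viewed, and the job is handed in when it is done.

Besides the shell and the picture viewer there is one more tool, called after "Call:" by a JSON object that holds its "api" and its "payload", one argument or row to a line. drive_tool: Moves the arm, as the interface text tells. Its arguments: {"type":"object","properties":{"steps":{"type":"array","items":{"type":"array","items":{"type":"number"}}}},"required":["steps"]}

```bash
ls; mkdir -p pics; python3 - <<'E'
from cell import env
import cv2,numpy as np
s=env.state();print({k:np.round(v,3).tolist() for k,v in s.items()})
for n in("scene","top"):
    p,d=env.read_camera(n);cv2.imwrite(f"pics/{n}0.png",cv2.cvtColor(p,cv2.COLOR_RGB2BGR));np.savez(f"{n}0.npz",p=p,d=d)
    c=env.camera_params(n);print(n,np.round(c["mtx"],1).tolist(),np.round(c["cam_to_world"],3).tolist())
E
```

```text
pics
{'time_s': 0.0, 'joint_pos': [-1.345, 0.265, 1.605, -0.0, 1.274, -0.037], 'qd': [-0.001, -0.001, 0.0, 0.001, 0.001, 0.001], 'joint_efforts': [-0.002, -51.512, -36.732, 0.0, 0.013, 0.0], 'eef_pos': [0.175, -0.651, 0.23], 'orientation': [-0.561, 0.431, -0.43, 0.562], 'wrist_force': [-0.856, -0.865, -0.302], 'torque': [-0.001, 0.056, 0.0], 'finger_gap': 0.999}
scene [[496.0, 0.0, 279.7], [0.0, 496.0, 206.2], [0.0, 0.0, 1.0]] [[-0.438, 0.656, -0.614, 1.259], [0.899, 0.332, -0.287, 0.314], [0.016, -0.678, -0.735, 1.015], [0.0, 0.0, 0.0, 1.0]]
top [[415.7, 0.0, 276.3], [0.0, 415.7, 213.4], [0.0, 0.0, 1.0]] [[0.007, -0.996, 0.094, 0.424], [-1.0, -0.007, 0.005, -0.055], [-0.004, -0.094, -0.996, 1.172], [0.0, 0.0, 0.0, 1.0]]
```

View pics/scene0.png

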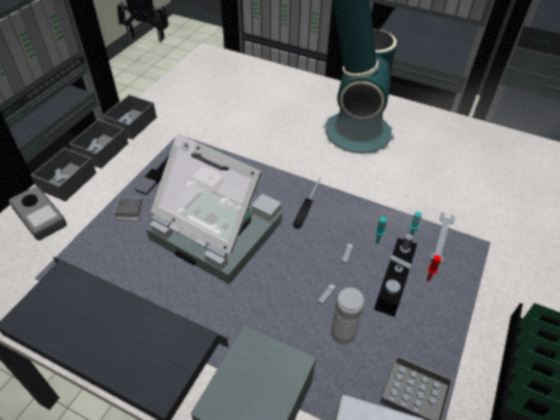

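View pics/top0.png

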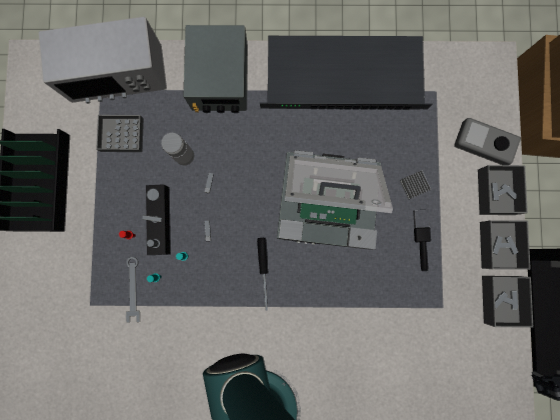

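```bash
python3 - <<'E'
import cv2
a=cv2.imread("pics/top0.png");b=cv2.imread("pics/scene0.png")
r=lambda i,x,y,w,h,f:cv2.resize(i[y:y+h,x:x+w],None,fx=f,fy=f,interpolation=cv2.INTER_CUBIC)
cv2.imwrite("pics/c1.png",r(a,110,170,90,120,5))
cv2.imwrite("pics/c2.png",r(a,265,140,145,115,5))
cv2.imwrite("pics/c3.png",r(b,360,200,100,120,5))
cv2.imwrite("pics/c4.png",r(b,135,125,160,155,3.7))
E
```

```text
(no output)
```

View pics/c1.png

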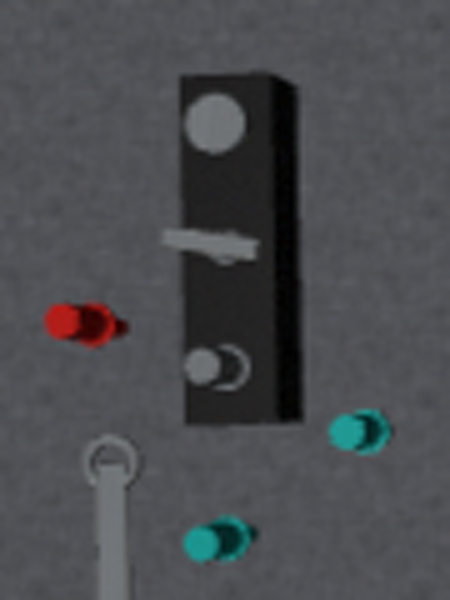

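View pics/c2.png

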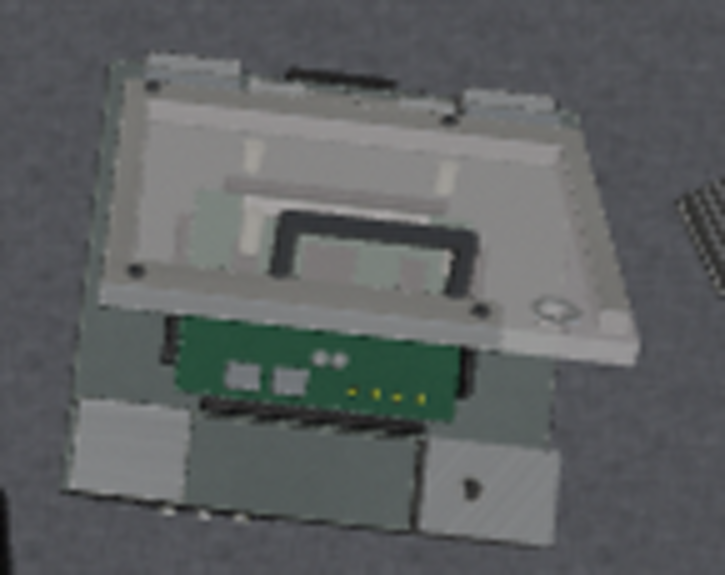

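View pics/c3.png

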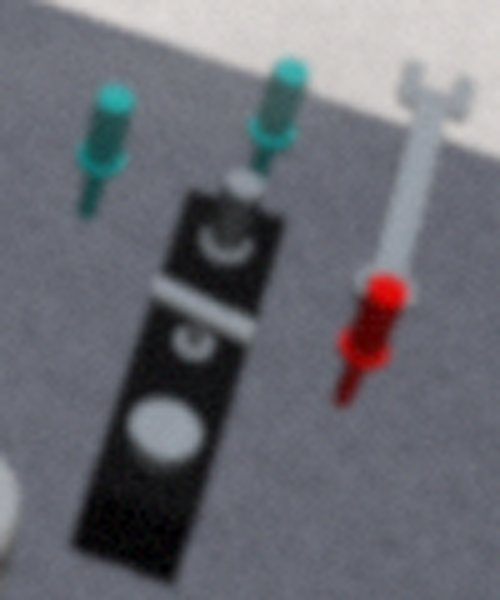

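View pics/c4.png

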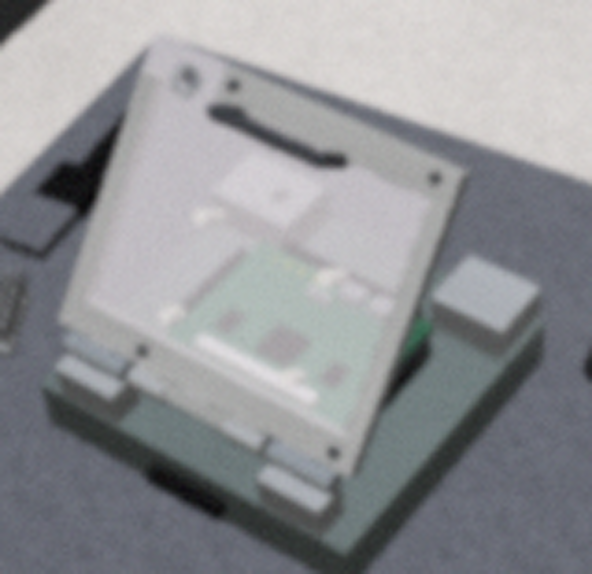

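The top view shows the steel tall-grip candidate at (150,243), in the near hole of the black block. The look-alikes are red at (123,234) and turquoise at (180,256) and (151,278). The T-pin is at (154,219) and the disc pin at (153,195). Only the grey one at (150,243) is plain steel with a tall round grip, and the enlarged crop c1 confirms it. The lid is open, with its hole at (376,202). The base hole is at (359,238).

```bash
cat > h.py <<'E'
import numpy as np,cv2
from cell import env
def ray(n,uv,z):
    c=env.camera_params(n);K=np.array(c["mtx"]);T=np.array(c["cam_to_world"])
    r=T[:3,:3]@np.linalg.inv(K)@np.array([uv[0],uv[1],1.]);o=T[:3,3]
    return o+r*(z-o[2])/r[2]
def rr(n,uv):
    c=env.camera_params(n);K=np.array(c["mtx"]);T=np.array(c["cam_to_world"])
    r=T[:3,:3]@np.linalg.inv(K)@np.array([uv[0],uv[1],1.]);return T[:3,3],r/np.linalg.norm(r)
def tri(a,b):
    (o1,r1),(o2,r2)=rr("top",a),rr("scene",b)
    A=np.array([r1,-r2]).T;t=np.linalg.lstsq(A,o2-o1,rcond=None)[0]
    p,q=o1+t[0]*r1,o2+t[1]*r2;return (p+q)/2,np.linalg.norm(p-q)
def proj(n,P):
    c=env.camera_params(n);K=np.array(c["mtx"]);T=np.linalg.inv(np.array(c["cam_to_world"]))
    q=K@(T[:3,:3]@np.array(P)+T[:3,3]);return q[:2]/q[2]
def d3(n,d,u,v):
    c=env.camera_params(n);K=np.array(c["mtx"]);T=np.array(c["cam_to_world"])
    z=d[v,u];return T[:3,:3]@(np.linalg.inv(K)@np.array([u,v,1.])*z)+T[:3,3]
E
python3 - <<'E'
from h import *
np.set_printoptions(precision=4,suppress=True)
t=np.load("top0.npz");s=np.load("scene0.npz")
g=cv2.cvtColor(t["p"],cv2.COLOR_RGB2GRAY).astype(float);gs=cv2.cvtColor(s["p"],cv2.COLOR_RGB2GRAY).astype(float)
print("grip top");print(g[238:250,144:162].astype(int))
print("hole");print(g[232:244,352:368].astype(int))
print("lidhole");print(g[196:208,368:386].astype(int))
print("scene grip");print(gs[232:252,398:418].astype(int))
E
```

```text
grip top
[[ 81  75  60  35  35  35  36  34  34  35  43  46  43  38  36  37  36  37]
 [ 80  76  59  36  42  54  61  45  36  46  76  93  86  61  43  36  35  37]
 [ 84  79  62  51  87 113 112 105  78  38  29  47  67 103  75  42  35  36]
 [ 85  81  70  85 113 112 111 112 107  76  32  30  28  52  91  73  37  36]
 [ 83  80  76  98 112 111 110 113 113 101  38  30  33  42  77  90  40  36]
 [ 82  81  80 110 112 111 112 113 111 100  38  34  37  31  64 104  39  36]
 [ 82  83  72  83 111 111 113 112 108  85  33  36  31  42  71  88  38  37]
 [ 78  80  69  69 107 110 110 108  99  58  31  26  27  56  89  71  36  35]
 [ 82  84  76  39  62  89  83  70  33  33  41  46  55  79  86  40  35  37]
 [ 84  84  77  33  34  34  32  33  45  76  92 109 103  69  39  36  36  37]
 [ 84  85  78  33  34  34  35  35  36  34  36  35  37  35  35  35  35  36]
 [ 83  86  77  33  35  33  33  34  35  36  35  34  35  36  36  37  36  35]]
hole
[[126 126 127 130 127 127 127 126 126 126 126 127 125 128 128 130]
 [125 127 129 127 127 127 126 125 126 126 126 125 127 129 130 126]
 [126 130 127 126 127 124 124 124 126 126 124 126 1
[... 2540 characters left out ...]
  50  53
   72  89]
 [ 25  29  33  34  38  39  45  53  50  46  44  42  31  23  22  23  27  35
   57  85]
 [ 20  33  55  58  52  41  45  48  52  50  46  35  27  23  16  19  20  28
   55  85]
 [ 20  45  71  80  62  50  45  53  50  48  41  34  27  21  18  18  22  34
   61  89]
 [ 25  49  79  90  74  55  47  51  52  47  49  51  39  28  20  22  24  39
   70  96]
 [ 27  50  83  94  88  66  57  57  55  55  69  79  55  31  17  17  25  47
   79  98]
 [ 20  40  72  99  99  87  72  73  73  76  86  87  65  32  20  16  32  57
   86  99]
 [ 24  32  57  84 101 103  99  95  93 101  99  82  53  33  18  23  39  66
   91 100]
 [ 21  28  36  66  82  94 105 102 102 102  88  64  37  24  22  26  48  79
   99  98]]
```

```bash
python3 - <<'E'
from h import *
np.set_printoptions(precision=4,suppress=True)
t=np.load("top0.npz");s=np.load("scene0.npz")
g=cv2.cvtColor(t["p"],cv2.COLOR_RGB2GRAY).astype(float);gs=cv2.cvtColor(s["p"],cv2.COLOR_RGB2GRAY).astype(float)
def cen(w,u0,v0): 
    v,u=np.mgrid[v0:v0+w.shape[0],u0:u0+w.shape[1]];return np.array([(u*w).sum(),(v*w).sum()])/w.sum()
sub=g[239:248,146:154];w=np.clip((sub-60)/50,0,1)*(sub>60); 
# drop left bg column gray ~75
w[:,0]=0
uv=cen(w,146,239);print("griptop",uv,w.sum(),ray("top",uv,.104))
sub=gs[233:241,404:414];w=np.clip((sub-108)/40,0,1);us=cen(w,404,233);print("scene",us,ray("scene",us,.104),tri(uv,us))
w=np.clip((120-g[234:242,356:363])/70,0,1);uh=cen(w,356,234);print("hole",uh,w.sum(),ray("top",uh,.078))
# depth map to world
c=env.camera_params("top");K=np.array(c["mtx"]);T=np.array(c["cam_to_world"])
v,u=np.mgrid[0:420,0:560];d=t["d"];P=np.stack([(u-K[0,2])/K[0,0]*d,(v-K[1,2])/K[1,1]*d,d],-1)@T[:3,:3].T+T[:3,3]
print("bench z",np.median(P[290:300,200:400,2]))
for nm,(x,y,w_,h_),z0 in (("block",(140,175,40,85),.055),("R",(345,222,36,30),.078),("L",(275,215,32,28),.080)):
    m=np.zeros((420,560),np.uint8);m[y:y+h_,x:x+w_]=(abs(P[y:y+h_,x:x+w_,2]-z0)<.008)
    cs,_=cv2.findContours(m,cv2.RETR_EXTERNAL,cv2.CHAIN_APPROX_NONE);k=max(cs,key=cv2.contourArea)
    q=np.array([ray("top",p[0],z0)[:2] for p in k],np.float32)
    r=cv2.minAreaRect(q*1000);print(nm,r,np.median(P[m>0][:,2]))
# lid plane
pts=P[150:215,285:395].reshape(-1,3);pts=pts[(pts[:,2]>.1)]
rng=np.random.default_rng(0);best=0
for _ in range(500):
    a=pts[rng.choice(len(pts),3)];n=np.cross(a[1]-a[0],a[2]-a[0]);l=np.linalg.norm(n)
    if l<1e-5: continue
    n/=l;i=abs((pts-a[0])@n)<.003
    if i.sum()>best:best=i.sum();I=i
q=pts[I];mu=q.mean(0);n=np.linalg.svd(q-mu,full_matrices=False)[2][2];n*=np.sign(n[2]);print("lid n",n,best,len(pts),mu,q.max(0),"ang",np.arccos(n[2]),"yaw",np.arctan2(n[1],n[0]))
# lid hole: ray with plane
for p in((376.5,202),(375.5,201.5)):
    o,r=rr("top",p);X=o+r*((mu-o)@n)/(r@n);print("lidhole",X)
E
```

```text
griptop [149.9462 242.7504] 35.34 [0.4467 0.2743 0.104 ]
scene [408.3544 235.8904] [0.4461 0.2747 0.104 ] (array([0.4466, 0.2745, 0.1043]), np.float64(0.0005424962929941868))
hole [358.9018 237.2881] 11.057142857142857 [ 0.4655 -0.2671  0.078 ]
bench z 0.0015079201073749937
block ((511.551025390625, 275.71551513671875), (189.88751220703125, 52.880157470703125), 3.0463380813598633) 0.05545874111821125
R ((464.1366882324219, -276.0111083984375), (71.42808532714844, 50.11199188232422), 83.70780944824219) 0.07897357015164941
L ((484.444580078125, -87.74878692626953), (59.73488998413086, 50.00485610961914), 83.66822052001953) 0.08074992829603223
lid n [ 0.7632 -0.0827  0.6408] 3980 4610 [ 0.594  -0.1948  0.186 ] [ 0.6765 -0.0694  0.261 ] ang 0.8752694438351084 yaw -0.10794089290955666
lidhole [ 0.5391 -0.276   0.241 ]
lidhole [ 0.5403 -0.2741  0.2397]
```

```bash
python3 - <<'E'
from h import *
from scipy.spatial.transform import Rotation as R
s=env.state();print(R.from_quat(s["orientation"]).as_matrix().round(3),s["eef_pos"],s["time_s"])
O=np.array([.5692,-.193]);a=-.109;M=np.array([[np.cos(a),-np.sin(a)],[np.sin(a),np.cos(a)]])
for th in(.875,.8,.7,.6,.5,.4,.3,.2,.1,.05,0):
    f=np.array([.1-.195*np.cos(th)+.006*np.sin(th),.08]);print(th,(O+M@f).round(4),round(.086+.195*np.sin(th)+.006*np.cos(th),4))
E
```

```text
[[ 0.26  -0.     0.966]
 [-0.966  0.002  0.26 ]
 [-0.002 -1.     0.   ]] [ 0.17520185 -0.65116019  0.23006506] 0.1
0.875 [ 0.5576 -0.1113] 0.2395
0.8 [ 0.5465 -0.11  ] 0.2301
0.7 [ 0.5329 -0.1085] 0.2162
0.6 [ 0.5207 -0.1072] 0.2011
0.5 [ 0.5101 -0.1061] 0.1848
0.4 [ 0.5011 -0.1051] 0.1675
0.3 [ 0.4939 -0.1043] 0.1494
0.2 [ 0.4885 -0.1037] 0.1306
0.1 [ 0.485  -0.1033] 0.1114
0.05 [ 0.484  -0.1032] 0.1017
0 [ 0.4835 -0.1031] 0.092
```

```bash
cat >> h.py <<'E'
from scipy.spatial.transform import Rotation as R
def plan(P,psi,grip,n=10,start=None):
    """n equal rows from the present (or start) pose to TCP P, tool-z yaw psi"""
    s=env.state();p=np.array(s["eef_pos"]);m=R.from_quat(s["orientation"]).as_matrix();a=np.arctan2(m[1,2],m[0,2])
    if start is not None:p,a=np.array(start[0]),start[1]
    print("from",p.round(4),round(a,3));d=(np.array(P)-p)*1000/n;dt=-(psi-a)/n
    for i in range(n):
        b=a-dt*i;X=np.array([np.sin(b),-np.cos(b),0]);Z=np.array([np.cos(b),np.sin(b),0])
        print([grip,round(d@X),round(-d[2]),round(d@Z),round(dt,3)])
E
python3 - <<'E'
from h import *
plan((.37,-.39,.30),1.463,0)
plan((.5695,-.1075,.28),1.463,0,start=((.37,-.39,.30),1.463))
E
```

```text
from [ 0.1752 -0.6512  0.2301] 0.263
[0, -20, -7, 26, np.float64(-0.12)]
[0, -17, -7, 28, np.float64(-0.12)]
[0, -13, -7, 30, np.float64(-0.12)]
[0, -10, -7, 31, np.float64(-0.12)]
[0, -6, -7, 32, np.float64(-0.12)]
[0, -2, -7, 33, np.float64(-0.12)]
[0, 2, -7, 33, np.float64(-0.12)]
[0, 6, -7, 32, np.float64(-0.12)]
[0, 9, -7, 31, np.float64(-0.12)]
[0, 13, -7, 30, np.float64(-0.12)]
from [ 0.37 -0.39  0.3 ] 1.463
[0, 17, 2, 30, -0.0]
[0, 17, 2, 30, -0.0]
[0, 17, 2, 30, -0.0]
[0, 17, 2, 30, -0.0]
[0, 17, 2, 30, -0.0]
[0, 17, 2, 30, -0.0]
[0, 17, 2, 30, -0.0]
[0, 17, 2, 30, -0.0]
[0, 17, 2, 30, -0.0]
[0, 17, 2, 30, -0.0]
```

Call:
{"api": "drive_tool", "payload": {
  "steps": [
    [0,-20,-7,26,-0.12],
    [0,-17,-7,28,-0.12],
    [0,-13,-7,30,-0.12],
    [0,-10,-7,31,-0.12],
    [0,-6,-7,32,-0.12],
    [0,-2,-7,33,-0.12],
    [0,2,-7,33,-0.12],
    [0,6,-7,32,-0.12],
    [0,9,-7,31,-0.12],
    [0,13,-7,30,-0.12]
  ]
}}

```text
time_s: 0.93
eef_pos: [0.3724, -0.3889, 0.3011]
orientation: [-0.706, 0.036, -0.036, 0.706]
wrist_force: [0.9, 0.1, 0.8]
finger_gap: -0.0
```

Call:
{"api": "drive_tool", "payload": {
  "steps": [
    [0,17,2,30,0],
    [0,17,2,30,0],
    [0,17,2,30,0],
    [0,17,2,30,0],
    [0,17,2,30,0],
    [0,17,2,30,0],
    [0,17,2,30,0],
    [0,17,2,30,0],
    [0,17,2,30,0],
    [0,0,0,0,0]
  ]
}}

```text
time_s: 1.77
eef_pos: [0.5554, -0.1336, 0.2821]
orientation: [-0.705, 0.037, -0.036, 0.707]
wrist_force: [-0.7, 0.1, 0.3]
finger_gap: 0.003
```

```bash
python3 - <<'E'
from h import *
plan((.5695,-.1075,.28),1.462,0)
p,d=env.read_camera("top");cv2.imwrite("pics/t1.png",cv2.resize(cv2.cvtColor(p,cv2.COLOR_RGB2BGR)[100:310,230:510],None,fx=2.8,fy=2.8))
O=np.array([.5692,-.193]);a=-.109;M=np.array([[np.cos(a),-np.sin(a)],[np.sin(a),np.cos(a)]])
for th in(.875,.7,.6,.5,.4,.3,.2,.1,.05,0):
    fx=.1-.2*np.cos(th)+.006*np.sin(th)+.0145;print(th,round(fx,4),(O+M@[fx,.085]).round(4),round(.086+.2*np.sin(th)+.006*np.cos(th),4))
E
```

```text
from [ 0.5554 -0.1336  0.2821] 1.467
[0, 1, 0, 3, np.float64(0.001)]
[0, 1, 0, 3, np.float64(0.001)]
[0, 1, 0, 3, np.float64(0.001)]
[0, 1, 0, 3, np.float64(0.001)]
[0, 1, 0, 3, np.float64(0.001)]
[0, 1, 0, 3, np.float64(0.001)]
[0, 1, 0, 3, np.float64(0.001)]
[0, 1, 0, 3, np.float64(0.001)]
[0, 1, 0, 3, np.float64(0.001)]
[0, 1, 0, 3, np.float64(0.001)]
0.875 -0.0091 [ 0.5694 -0.1075] 0.2434
0.7 -0.0346 [ 0.544  -0.1047] 0.2194
0.6 -0.0472 [ 0.5315 -0.1034] 0.2039
0.5 -0.0581 [ 0.5207 -0.1022] 0.1872
0.4 -0.0674 [ 0.5115 -0.1012] 0.1694
0.3 -0.0748 [ 0.5041 -0.1004] 0.1508
0.2 -0.0803 [ 0.4986 -0.0998] 0.1316
0.1 -0.0839 [ 0.495  -0.0994] 0.1119
0.05 -0.085 [ 0.494  -0.0993] 0.102
0 -0.0855 [ 0.4935 -0.0992] 0.092
```

View pics/t1.png

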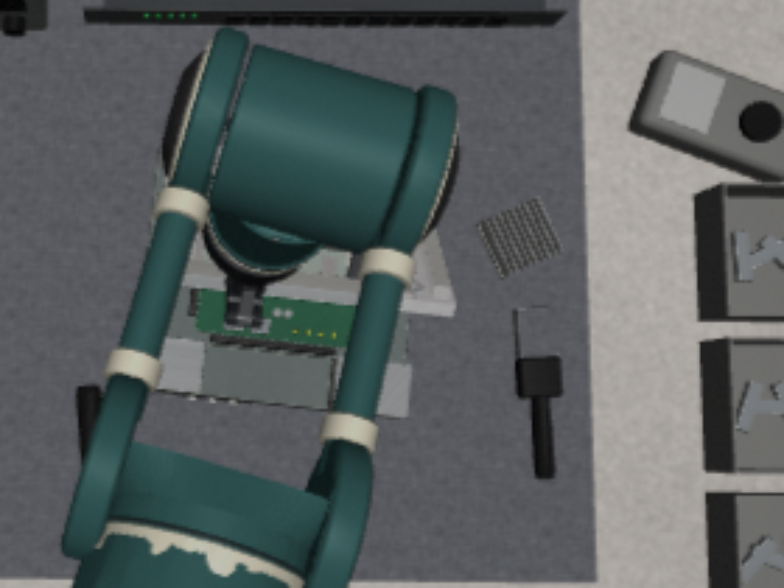

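```bash
python3 - <<'E'
from h import *
print(proj("top",(.5554,-.1336,.282)),proj("top",(.5554,-.1336,.36)))
E
```

```text
[314.90906139 191.74217676] [318.39699468 185.97569064]
```

```bash
python3 - <<'E'
from h import *
p,d=env.read_camera("scene");cv2.imwrite("pics/s1.png",cv2.resize(cv2.cvtColor(p,cv2.COLOR_RGB2BGR)[60:290,100:340],None,fx=2.5,fy=2.5))
print((proj("scene",(.5554,-.1336,.282))-[100,60])*2.5)
E
```

```text
[329.71449462 237.29596218]
```

View pics/s1.png

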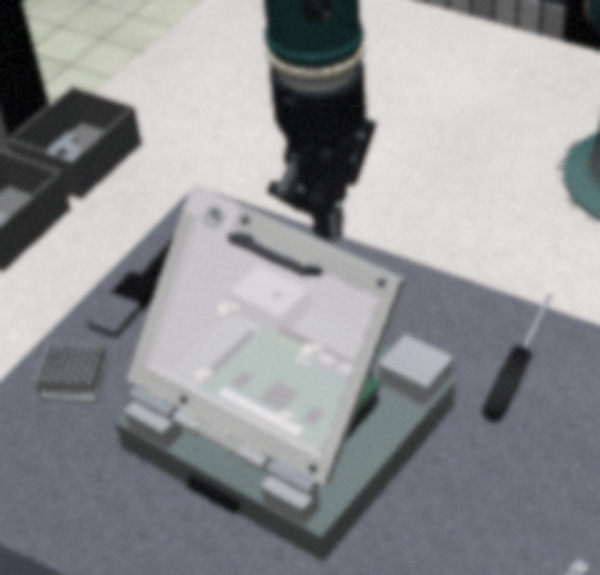

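Call:
{"api": "drive_tool", "payload": {
  "steps": [
    [0,4,0,9,0],
    [0,4,0,9,0],
    [0,3,0,9,0],
    [0,0,5,0,0],
    [0,0,5,0,0],
    [0,0,5,0,0],
    [0,0,5,0,0],
    [0,0,5,0,0],
    [0,0,4,0,0],
    [0,0,3,0,0]
  ]
}}

```text
time_s: 2.7
eef_pos: [0.5666, -0.1131, 0.2504]
orientation: [-0.706, 0.039, -0.038, 0.706]
wrist_force: [0.3, -1.1, -0.2]
finger_gap: -0.001
```

Call:
{"api": "drive_tool", "payload": {
  "steps": [
    [0,0,7,3,0],
    [0,-6,6,2,0],
    [0,-6,6,0,0],
    [0,-6,6,0,0],
    [0,-7,7,0,0],
    [0,-6,8,0,0],
    [0,-6,8,0,0],
    [0,-6,8,0,0],
    [0,-6,8,0,0],
    [0,0,0,0,0]
  ]
}}

```text
time_s: 3.53
eef_pos: [0.516, -0.1022, 0.1846]
orientation: [-0.706, 0.04, -0.037, 0.706]
wrist_force: [-0.5, 0.6, -0.4]
finger_gap: -0.003
```

```bash
python3 - <<'E'
from h import *
p,d=env.read_camera("scene");cv2.imwrite("pics/s2.png",cv2.resize(cv2.cvtColor(p,cv2.COLOR_RGB2BGR)[60:290,100:340],None,fx=2.5,fy=2.5))
s=env.state();print(s["eef_pos"],s["wrist_force"])
E
```

```text
[ 0.51701401 -0.10235346  0.18555223] [ 0.09750005 -0.63461792  0.66635244]
```

View pics/s2.png

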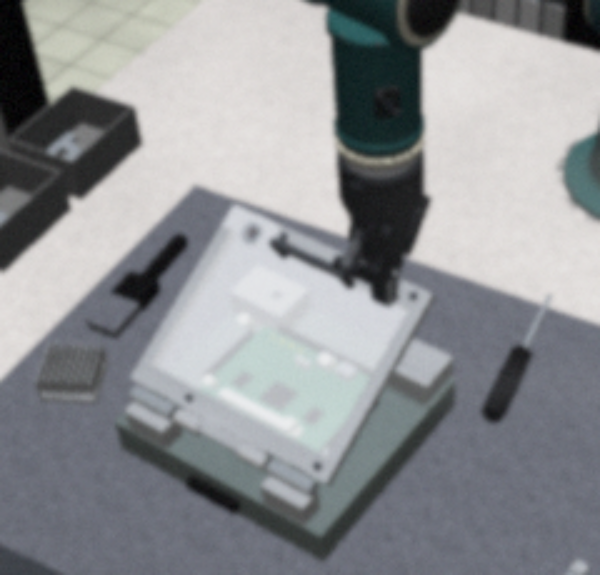

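The scene view shows the lid following the fingertip. The tip is at about (385,300), left of the handle, and the lid is at roughly 0.5 rad. I'll keep following the arc.

Call:
{"api": "drive_tool", "payload": {
  "steps": [
    [0,-5,9,0,0],
    [0,-5,9,0,0],
    [0,-4,9,0,0],
    [0,-4,9,0,0],
    [0,-3,10,0,0],
    [0,-3,10,0,0],
    [0,-2,10,0,0],
    [0,-2,8,0,0],
    [0,0,0,0,0],
    [0,0,0,0,0]
  ]
}}

```text
time_s: 4.42
eef_pos: [0.4901, -0.0994, 0.1123]
orientation: [-0.706, 0.039, -0.037, 0.706]
wrist_force: [0.3, 0.4, 0.5]
finger_gap: 0.002
```

Call:
{"api": "drive_tool", "payload": {
  "steps": [
    [0,0,4,0,0],
    [0,0,4,0,0],
    [0,0,3,0,0],
    [0,0,2,0,0],
    [0,0,1,0,0],
    [0,0,1,0,0],
    [0,0,0,0,0],
    [0,0,0,0,0],
    [0,0,0,0,0],
    [0,0,0,0,0]
  ]
}}

```text
time_s: 5.25
eef_pos: [0.4913, -0.0998, 0.0994]
orientation: [0.706, -0.038, 0.038, -0.706]
wrist_force: [-3.9, 0.1, 7.1]
finger_gap: 0.002
```

Call:
{"api": "drive_tool", "payload": {
  "steps": [
    [0,0,-10,0,0],
    [0,0,-25,0,0],
    [0,0,-35,0,0],
    [20,0,-30,15,0],
    [40,-4,-10,30,0],
    [60,-6,0,33,0],
    [60,-7,0,33,0],
    [60,-7,0,33,0],
    [60,-7,0,33,0],
    [60,-7,0,33,0]
  ]
}}

```text
time_s: 6.08
eef_pos: [0.4756, 0.1148, 0.209]
orientation: [-0.706, 0.038, -0.039, 0.706]
wrist_force: [-0.4, 0.5, -0.6]
finger_gap: 0.603
```

```bash
python3 - <<'E'
from h import *
plan((.4466,.2745,.17),1.5,60)
p,d=env.read_camera("scene");cv2.imwrite("pics/s3.png",cv2.resize(cv2.cvtColor(p,cv2.COLOR_RGB2BGR)[60:290,100:340],None,fx=2.5,fy=2.5))
E
```

```text
from [0.4756 0.1148 0.209 ] 1.462
[60, -5, 4, 16, np.float64(-0.004)]
[60, -5, 4, 16, np.float64(-0.004)]
[60, -4, 4, 16, np.float64(-0.004)]
[60, -4, 4, 16, np.float64(-0.004)]
[60, -4, 4, 16, np.float64(-0.004)]
[60, -4, 4, 16, np.float64(-0.004)]
[60, -4, 4, 16, np.float64(-0.004)]
[60, -4, 4, 16, np.float64(-0.004)]
[60, -4, 4, 16, np.float64(-0.004)]
[60, -4, 4, 16, np.float64(-0.004)]
```

View pics/s3.png

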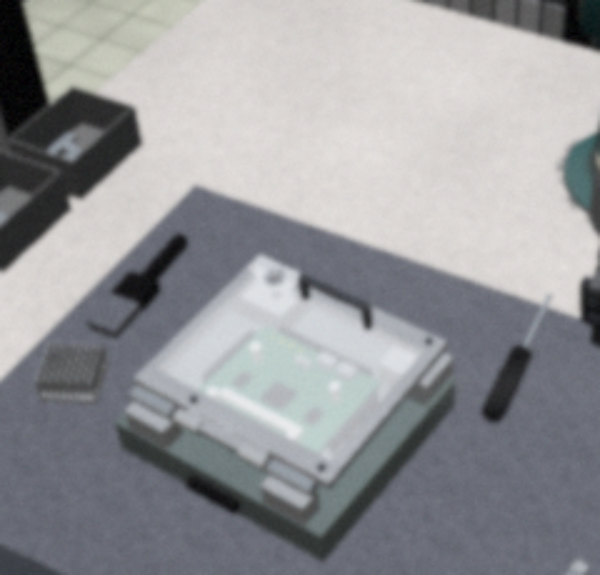

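The lid is down, resting on the card, with its hole visible at about (275,277) in the crop. Next, the pin.

Call:
{"api": "drive_tool", "payload": {
  "steps": [
    [60,-6,4,20,0],
    [60,-6,5,20,0],
    [60,-6,5,20,0],
    [60,-6,5,20,0],
    [60,-6,5,20,0],
    [60,-5,5,20,0],
    [60,-4,5,20,0],
    [60,-4,5,12,0],
    [60,0,0,0,0],
    [60,0,0,0,0]
  ]
}}

```text
time_s: 6.97
eef_pos: [0.4491, 0.269, 0.169]
orientation: [0.706, -0.038, 0.037, -0.706]
wrist_force: [1.2, 0.3, -0.0]
finger_gap: 0.598
```

```bash
python3 - <<'E'
from h import *
plan((.4466,.2745,.13),1.462,60,n=1)
p,d=env.read_camera("scene");cv2.imwrite("pics/s4.png",cv2.resize(cv2.cvtColor(p,cv2.COLOR_RGB2BGR)[130:330,310:510],None,fx=3,fy=3))
print((proj("scene",env.state()["eef_pos"])-[310,130])*3)
E
```

```text
from [0.4491 0.269  0.169 ] 1.464
[60, -3, 39, 5, np.float64(0.002)]
[303.6950746  263.49101947]
```

View pics/s4.png

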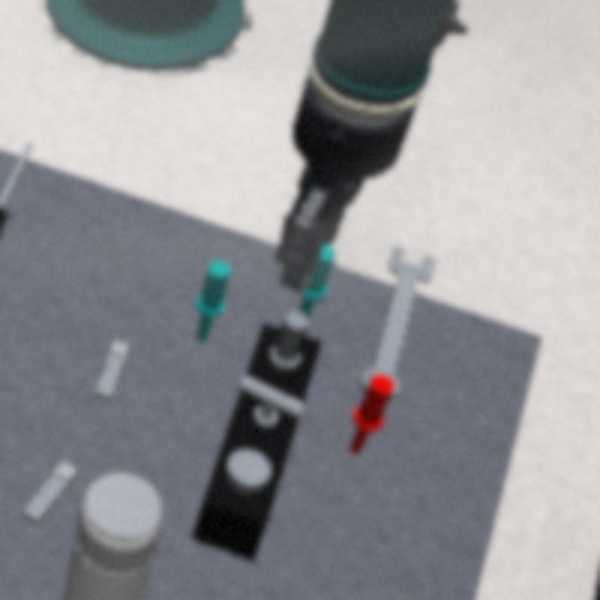

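Call:
{"api": "drive_tool", "payload": {
  "steps": [
    [60,-3,10,5,0],
    [60,0,15,0,0],
    [60,0,15,0,0],
    [60,0,15,0,0],
    [60,0,15,0,0],
    [60,0,12,0,0],
    [60,0,10,0,0],
    [60,0,8,0,0],
    [60,0,4,0,0],
    [60,0,0,0,0]
  ]
}}

```text
time_s: 7.85
eef_pos: [0.4465, 0.2739, 0.0643]
orientation: [0.706, -0.039, 0.038, -0.706]
wrist_force: [-0.7, -0.2, -1.7]
finger_gap: 0.599
```

```bash
python3 - <<'E'
from h import *
plan((.4466,.2745,.065),1.462,60,n=1)
print(env.state()["wrist_force"])
p,d=env.read_camera("scene");cv2.imwrite("pics/s5.png",cv2.resize(cv2.cvtColor(p,cv2.COLOR_RGB2BGR)[180:280,360:460],None,fx=6,fy=6))
p,d=env.read_camera("top");cv2.imwrite("pics/t5.png",cv2.resize(cv2.cvtColor(p,cv2.COLOR_RGB2BGR)[170:290,90:210],None,fx=5,fy=5))
E
```

```text
from [0.4465 0.2739 0.0643] 1.462
[60, 0, -1, 1, np.float64(0.0)]
[-0.69057061 -0.24353315 -1.7097949 ]
```

View pics/s5.png

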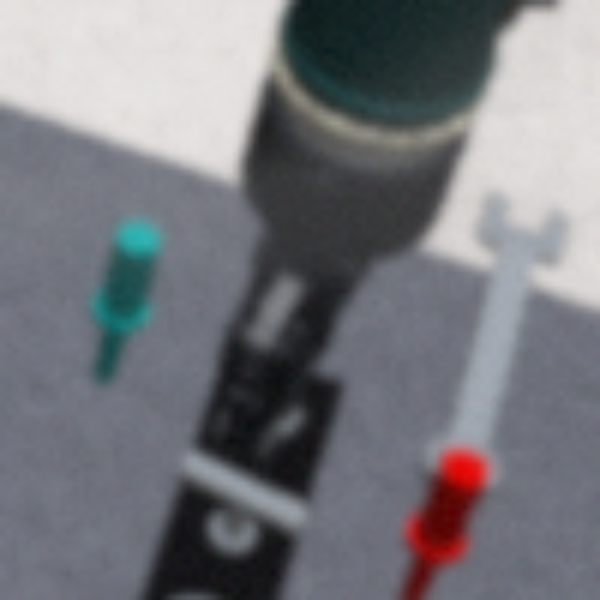

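View pics/t5.png

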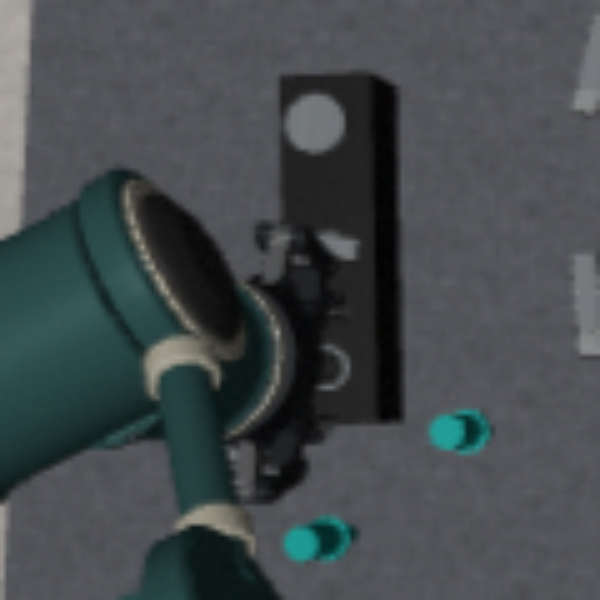

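Call:
{"api": "drive_tool", "payload": {
  "steps": [
    [40,0,-1,1,0],
    [20,0,0,0,0],
    [0,0,0,0,0],
    [0,0,0,0,0],
    [0,0,0,0,0],
    [0,0,0,0,0],
    [0,0,0,0,0],
    [0,0,0,0,0],
    [0,0,0,0,0],
    [0,0,0,0,0]
  ]
}}

```text
time_s: 8.78
eef_pos: [0.4479, 0.2758, 0.0673]
orientation: [-0.706, 0.038, -0.039, 0.706]
wrist_force: [-1.1, 0.1, 6.7]
finger_gap: 0.192
```

```bash
python3 - <<'E'
from h import *
s=env.state();print(s["eef_pos"],s["wrist_force"],s["torque"],s["finger_gap"])
E
```

```text
[0.44790907 0.27580669 0.06728149] [-1.12343193  0.09351193  6.71905118] [0.03501233 0.15232459 0.07038114] 0.19213059588563844
```

Call:
{"api": "drive_tool", "payload": {
  "steps": [
    [0,0,-5,0,0],
    [0,0,-10,0,0],
    [0,0,-15,0,0],
    [0,0,-20,0,0],
    [0,0,-25,0,0],
    [0,0,-25,0,0],
    [0,0,-25,0,0],
    [0,0,-25,0,0],
    [0,0,-15,0,0],
    [0,0,0,0,0]
  ]
}}

```text
time_s: 9.62
eef_pos: [0.4492, 0.2763, 0.2362]
orientation: [-0.705, 0.036, -0.04, 0.707]
wrist_force: [1.3, 0.2, 0.3]
finger_gap: 0.194
```

```bash
python3 - <<'E'
from h import *
s=env.state();print(s["eef_pos"],s["wrist_force"],s["torque"],s["finger_gap"])
plan((.4655,-.2671,.22),1.462,0,n=16)
p,d=env.read_camera("scene");cv2.imwrite("pics/s6.png",cv2.resize(cv2.cvtColor(p,cv2.COLOR_RGB2BGR)[100:280,330:480],None,fx=4,fy=4)[:600])
print((proj("scene",s["eef_pos"]-np.array([0,0,.057]))-[330,100])*4)
E
```

```text
[0.44915612 0.27634064 0.23623659] [1.28349789 0.16842416 0.33545634] [ 0.00235617 -0.00391648  0.03184638] 0.19397073681318008
from [0.4492 0.2763 0.2362] 1.463
[0, 5, 1, -34, np.float64(0.0)]
[0, 5, 1, -34, np.float64(0.0)]
[0, 5, 1, -34, np.float64(0.0)]
[0, 5, 1, -34, np.float64(0.0)]
[0, 5, 1, -34, np.float64(0.0)]
[0, 5, 1, -34, np.float64(0.0)]
[0, 5, 1, -34, np.float64(0.0)]
[0, 5, 1, -34, np.float64(0.0)]
[0, 5, 1, -34, np.float64(0.0)]
[0, 5, 1, -34, np.float64(0.0)]
[0, 5, 1, -34, np.float64(0.0)]
[0, 5, 1, -34, np.float64(0.0)]
[0, 5, 1, -34, np.float64(0.0)]
[0, 5, 1, -34, np.float64(0.0)]
[0, 5, 1, -34, np.float64(0.0)]
[0, 5, 1, -34, np.float64(0.0)]
[342.16505132 464.00629458]
```

View pics/s6.png

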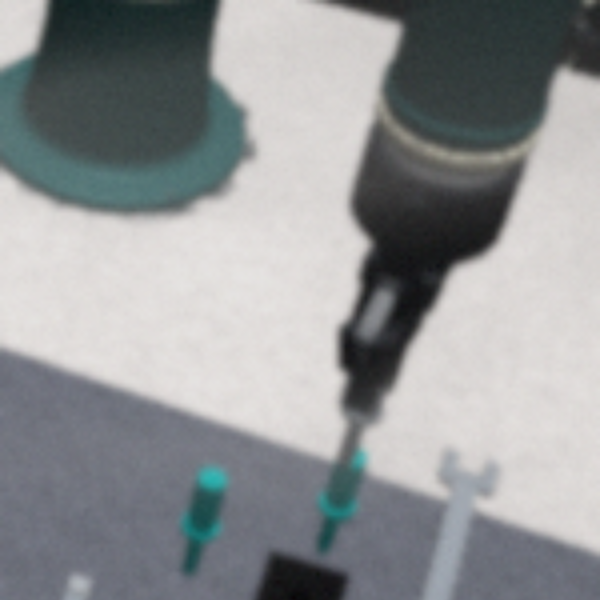

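The pin hangs in the fingers, with its tip at about (344,465) in the crop; I predicted (342,464). Carrying it to the fixture now.

Call:
{"api": "drive_tool", "payload": {
  "steps": [
    [0,3,0,-18,0],
    [0,5,0,-34,0],
    [0,5,0,-36,0],
    [0,5,0,-36,0],
    [0,5,0,-36,0],
    [0,5,0,-36,0],
    [0,5,0,-36,0],
    [0,5,0,-36,0],
    [0,5,0,-36,0],
    [0,5,0,-36,0]
  ]
}}

```text
time_s: 10.5
eef_pos: [0.4564, -0.0694, 0.2292]
orientation: [-0.706, 0.039, -0.037, 0.706]
wrist_force: [0.2, 0.4, 0.2]
finger_gap: 0.195
```

Call:
{"api": "drive_tool", "payload": {
  "steps": [
    [0,5,0,-36,0],
    [0,5,0,-36,0],
    [0,5,0,-36,0],
    [0,5,0,-36,0],
    [0,5,2,-30,0],
    [0,2,3,-20,0],
    [0,0,3,-4,0],
    [0,0,3,0,0],
    [0,0,3,0,0],
    [0,0,0,0,0]
  ]
}}

```text
time_s: 11.33
eef_pos: [0.4627, -0.2659, 0.2154]
orientation: [-0.705, 0.039, -0.037, 0.707]
wrist_force: [0.1, -0.0, -1.3]
finger_gap: 0.195
```

```bash
python3 - <<'E'
from h import *
plan((.4655,-.2671,.18),1.462,0,n=1)
s=env.state();print(s["wrist_force"],s["finger_gap"])
p,d=env.read_camera("scene");np.savez("scene7.npz",p=p,d=d);cv2.imwrite("pics/s7.png",cv2.resize(cv2.cvtColor(p,cv2.COLOR_RGB2BGR)[80:240,140:300],None,fx=3.7,fy=3.7))
p,d=env.read_camera("top");np.savez("top7.npz",p=p,d=d);cv2.imwrite("pics/t7.png",cv2.resize(cv2.cvtColor(p,cv2.COLOR_RGB2BGR)[140:260,270:410],None,fx=5,fy=5))
for n in("scene","top"):print(n,proj(n,np.array(s["eef_pos"])-[0,0,.057]),proj(n,(.4655,-.2671,.102)))
E
```

```text
from [ 0.4627 -0.2659  0.2154] 1.464
[0, 3, 35, -1, np.float64(0.002)]
[ 0.05193741 -0.00699586 -1.34979344] 0.19498351917670576
scene [207.81596903 154.24803872] [208.80554222 170.6555199 ]
top [364.83349182 237.2134586 ] [360.72605982 236.95126533]
```

View pics/s7.png

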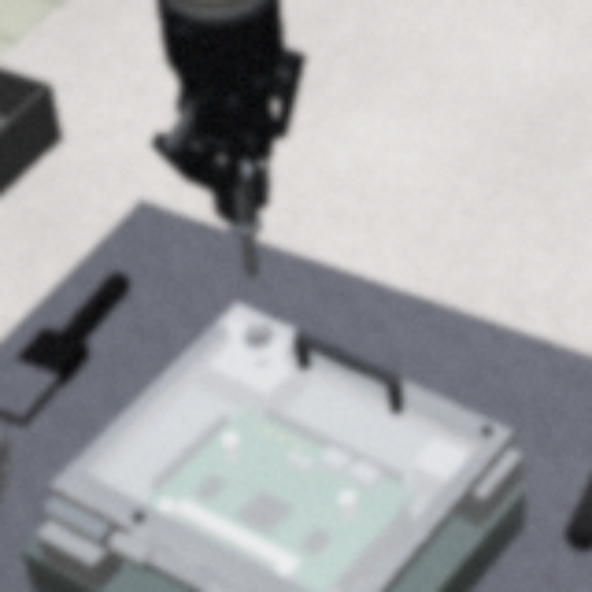

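View pics/t7.png

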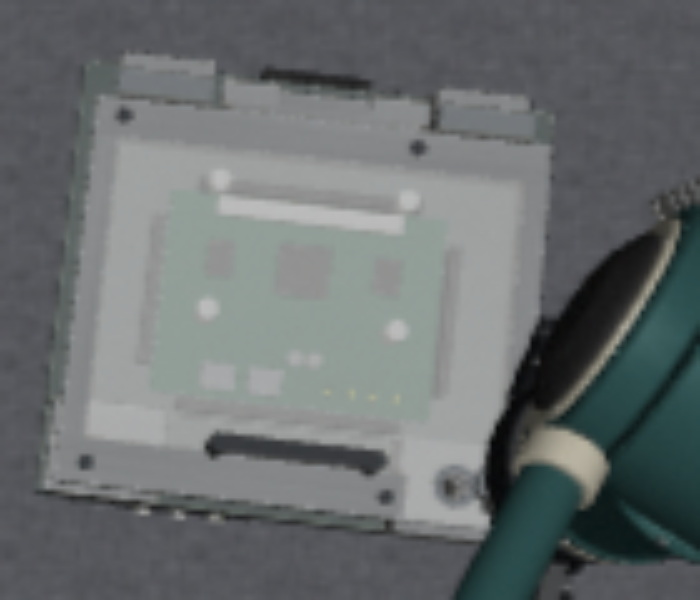

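```bash
python3 - <<'E'
from h import *
s=np.load("scene7.npz")["p"];t=np.load("top7.npz")["p"]
b=lambda i,y,x,h,w,f:cv2.resize(cv2.normalize(cv2.cvtColor(i,cv2.COLOR_RGB2BGR)[y:y+h,x:x+w],None,0,255,cv2.NORM_MINMAX),None,fx=f,fy=f,interpolation=cv2.INTER_CUBIC)
im=np.hstack([b(s,145,190,40,40,10),b(t,222,340,30,30,400/30)])
cv2.imwrite("pics/h8.png",im)
np.set_printoptions(linewidth=200)
print(cv2.cvtColor(s,cv2.COLOR_RGB2GRAY)[163:180,200:220]);print(cv2.cvtColor(t,cv2.COLOR_RGB2GRAY)[230:245,352:370])
E
```

```text
[[125 144 172 191 203 199 188 174 156 139 126 120 115 113 111 112 111 110 113 112]
 [148 172 196 207 211 211 207 199 188 175 159 142 127 120 112 110 113 113 117 113]
 [177 195 211 215 216 213 214 209 204 197 187 171 157 140 122 123 114 114 112 111]
 [193 209 219 219 218 218 214 211 208 207 203 195 185 173 159 147 133 126 120 118]
 [201 215 223 225 224 222 215 204 202 202 199 194 189 192 191 183 166 154 142 127]
 [196 211 225 227 225 222 211 192 186 186 182 177 182 197 205 201 197 186 174 147]
 [189 207 220 226 224 218 201 181 177 171 171 170 173 188 206 211 211 205 191 160]
 [190 206 217 225 223 212 189 172 162 160 156 160 167 184 203 211 214 209 197 157]
 [195 206 218 225 223 210 185 161 153 144 146 152 170 193 210 216 215 211 191 144]
 [202 211 220 224 222 214 191 169 154 150 158 165 182 205 218 222 220 212 188 135]
 [208 217 224 227 228 220 207 189 178 174 180 191 200 216 223 226 220 209 186 131]
 [217 224 226 228 228 227 220 210 206 204 206 212 220 225 227 224 219 207 179 132]
 [224 225 226 226 229 228 226 222 220 218 218 222 224 226 225 225 218 201 180 142]
 [226 228 226 228 227
[... 737 characters left out ...]
115  93 108  15  11  10]
 [171 172 172 169 153 118  97  59  87 125 113 111 111  83 109  21   7  10]
 [171 171 171 172 162 120 101  53  65  99 117 122 100  92 112  33  11   7]
 [171 172 171 171 162 123 110  60  74 115 123 129 111  76 111  70   8  12]
 [172 170 172 171 166 142 118 102 101 122 107 121 120  99  65  56  15  11]
 [171 171 171 171 171 166 142 122 120 122 123 131 153 159  92  48  28   8]
 [171 172 171 171 171 171 169 156 138 148 151 161 171 161 105  53  43  11]
 [171 170 171 171 172 171 172 171 171 171 172 171 172 167 136  87  31  22]
 [168 166 167 168 170 171 170 171 172 171 170 171 172 172 171 155  45  27]
 [130 123 126 137 151 149 153 167 166 167 168 167 168 169 169 153  24  35]]
```

View pics/h8.png

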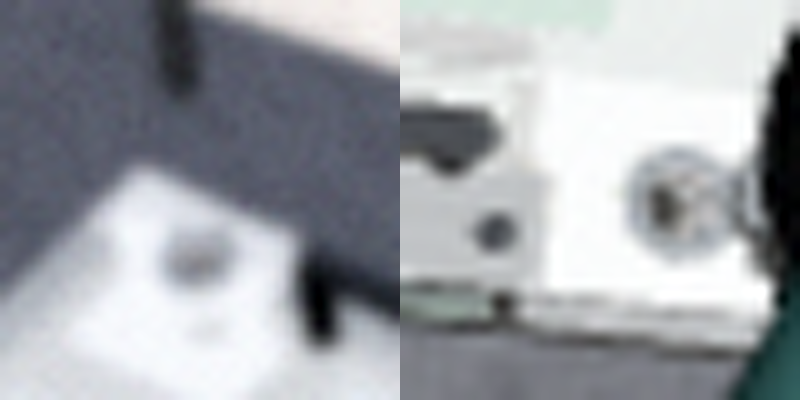

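```bash
python3 - <<'E'
from h import *
for z in(.09,.1015):print(z,ray("top",(360.4,237),z),ray("scene",(209.7,170.2),z))
print(tri((360.4,237),(209.7,170.2)))
T=np.load("top7.npz")["p"];g=cv2.cvtColor(T,cv2.COLOR_RGB2GRAY).astype(float)
S=np.load("scene7.npz")["p"];h=cv2.cvtColor(S,cv2.COLOR_RGB2GRAY).astype(float)
def cen(m,u0,v0):
    cs,_=cv2.findContours(m.astype(np.uint8),cv2.RETR_EXTERNAL,cv2.CHAIN_APPROX_NONE);k=max(cs,key=len)[:,0].astype(np.float32)
    return k.mean(0)+[u0,v0],cv2.fitEllipse(k),len(k)
print(cen(g[231:243,354:365]<150,354,231))
print(cen(h[165:176,204:216]<195,204,165))
# tip shape in scene
print(h[140:158,200:216].astype(int))
E
```

```text
0.09 [ 0.46583666 -0.26863137  0.09      ] [ 0.45244069 -0.27353111  0.09      ]
0.1015 [ 0.4653883  -0.26635978  0.1015    ] [ 0.46246731 -0.26622136  0.1015    ]
(array([ 0.464988  , -0.26519915,  0.10418861]), np.float64(0.001365136703684059))
(array([360.5       , 236.66666651]), ((6.5, 5.770808219909668), (7.6717448234558105, 8.161958694458008), 0.0), 24)
(array([210.74193525, 168.51612902]), ((6.361704349517822, 4.175441741943359), (6.109774589538574, 10.609033584594727), 44.8336181640625), 31)
[[169 136 104  81  79  81  80  79  90 116 156 198 218 219 219 215]
 [162 146 122 105 101 100  98  97 106 125 156 197 217 218 217 218]
 [138 130 114 105 105 107 107 108 111 137 174 203 215 217 217 215]
 [118 115 111 102 101  93  95  93 114 156 190 208 213 219 218 220]
 [117 113 114 109 100  88  79  88 115 156 187 205 207 215 215 219]
 [112 113 113 110 106  90  82  82 100 131 158 175 188 199 209 209]
 [111 111 112 109 102  90  78  80  89 110 125 139 152 171 180 190]
 [113 109 112 109 103  96  77  75  79  96 106 113 125 132 140 155]
 [110 109 112 110 107  93  79  74  78  93 107 111 109 115 120 126]
 [110 108 110 110 107  94  82  76  80  88 104 110 111 114 112 114]
 [106 111 108 107 107  97  83  79  75  87 101 113 111 111 112 113]
 [115 113 113 111 104 100  80  76  77  88 104 113 112 114 113 111]
 [110 111 112 113 107  98  86  76  74  83 105 116 113 111 112 114]
 [113 112 114 113 108 103  91  81  80  87 104 111 113 113 110 115]
 [112 110 110 114 109 107 102  88  90  98 108 114 114 112 114 113]
 [114 115 113 115 111 109 106 103 102 104 108 109 114 112 116 117]
 [114 112 112 116 109 111 109 110 109 109 108 107 112 114 117 112]
 [114 114 107 113 107 115 110 112 114 111 110 106 110 108 115 114]]
```

Call:
{"api": "drive_tool", "payload": {
  "steps": [
    [0,4,6,0,0],
    [0,0,8,0,0],
    [0,0,8,0,0],
    [0,0,8,0,0],
    [0,0,8,0,0],
    [0,0,6,0,0],
    [0,0,4,0,0],
    [0,0,0,0,0],
    [0,0,0,0,0],
    [0,0,0,0,0]
  ]
}}

```text
time_s: 12.27
eef_pos: [0.468, -0.2684, 0.1697]
orientation: [0.706, -0.038, 0.038, -0.706]
wrist_force: [0.1, -0.2, -0.1]
finger_gap: 0.192
```

```bash
cat > look.py <<'E'
from h import *
import sys
k=sys.argv[1]
s=env.state();print(s["time_s"],s["eef_pos"],s["wrist_force"],s["torque"],s["finger_gap"],R.from_quat(s["orientation"]).as_matrix()[:,1])
b=lambda i,y,x,h,w,f:cv2.resize(cv2.cvtColor(i,cv2.COLOR_RGB2BGR)[y:y+h,x:x+w],None,fx=f,fy=f,interpolation=cv2.INTER_CUBIC)
p,d=env.read_camera("scene");q,e=env.read_camera("top")
cv2.imwrite(f"pics/l{k}.png",np.hstack([b(p,140,185,40,40,10),b(q,222,345,30,30,400/30)]))
tip=np.array(s["eef_pos"])-[0,0,.057]
for n,o,f in(("scene",(185,140),10),("top",(345,222),400/30)):print(n,"tip",(proj(n,tip)+.5-o)*f,"hole",(proj(n,(.4655,-.2671,.1017))+.5-o)*f)
E
python3 look.py 1
```

```text
12.2667 [ 0.46795765 -0.26835423  0.16968811] [ 0.12948446 -0.24132303 -0.06505946] [-0.0525462  -0.01673628 -0.03816314] 0.19205702679480846 [ 6.20300317e-04 -3.70089196e-04 -9.99999739e-01]
scene tip [230.52440968 286.33798172] hole [243.15592018 312.37520287]
top tip [233.85695338 191.06945895] hole [216.03941423 206.07554546]
```

View pics/l1.png

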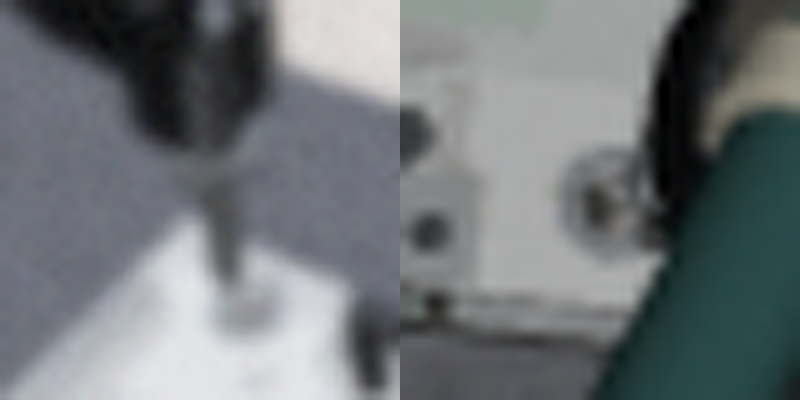

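Call:
{"api": "drive_tool", "payload": {
  "steps": [
    [0,-1,0,2.5,0],
    [0,0,0,0,0],
    [0,0,2,0,0],
    [0,0,2,0,0],
    [0,0,2,0,0],
    [0,0,2,0,0],
    [0,0,2,0,0],
    [0,0,2,0,0],
    [0,0,0,0,0],
    [0,0,0,0,0]
  ]
}}

```text
time_s: 13.2
eef_pos: [0.4668, -0.2654, 0.157]
orientation: [-0.706, 0.038, -0.038, 0.706]
wrist_force: [-0.4, 0.5, -0.4]
finger_gap: 0.197
```

```bash
python3 look.py 2
```

```text
13.2 [ 0.46681872 -0.26543387  0.15699103] [-0.39819634  0.48696001 -0.38394713] [ 0.00577281  0.02028403 -0.03335524] 0.19656704207865192 [-4.58089598e-04  3.08510115e-04 -9.99999847e-01]
scene tip [246.48313547 322.008867  ] hole [243.15592018 312.37520287]
top tip [205.57539553 199.51552198] hole [216.03941423 206.07554546]
```

View pics/l2.png

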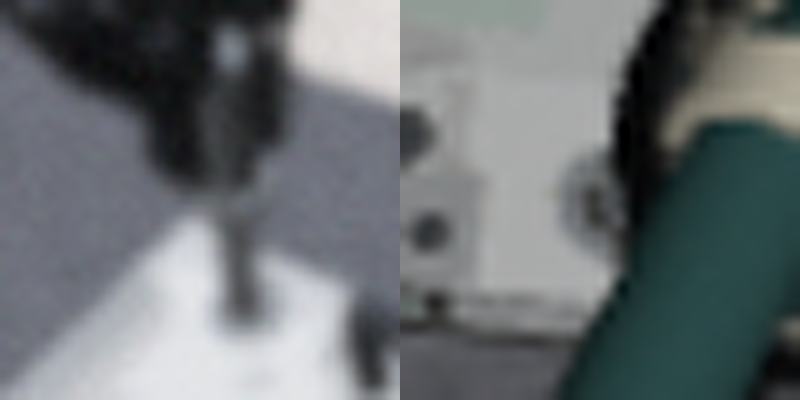

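The tip is now at the lid hole, about (243,315) in the scene crop. The dark ring shows on both sides of it and there's no contact force. Going down gently.

Call:
{"api": "drive_tool", "payload": {
  "steps": [
    [0,0,2,0,0],
    [0,0,2,0,0],
    [0,0,2,0,0],
    [0,0,2,0,0],
    [0,0,2,0,0],
    [0,0,2,0,0],
    [0,0,2,0,0],
    [0,0,2,0,0],
    [0,0,0,0,0],
    [0,0,0,0,0]
  ]
}}

```text
time_s: 14.13
eef_pos: [0.4667, -0.2653, 0.1409]
orientation: [-0.706, 0.038, -0.038, 0.706]
wrist_force: [-1.2, -0.4, -1.9]
finger_gap: 0.192
```

```bash
python3 look.py 3
```

```text
14.1333 [ 0.46669596 -0.26534419  0.14092135] [-1.24363857 -0.39439234 -1.89730881] [0.10041719 0.18796856 0.04258071] 0.19164272239318395 [-6.75111967e-04  4.05376530e-04 -9.99999690e-01]
scene tip [252.31313711 365.27596422] hole [243.15592018 312.37520287]
top tip [189.05315628 203.3258976 ] hole [216.03941423 206.07554546]
```

View pics/l3.png

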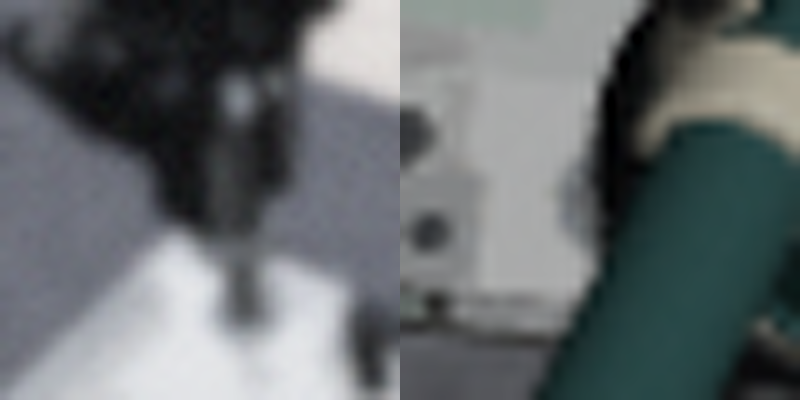

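Call:
{"api": "drive_tool", "payload": {
  "steps": [
    [0,-0.8,0,0,0],
    [0,0,0,0,0],
    [0,0,2,0,0],
    [0,0,2,0,0],
    [0,0,2,0,0],
    [0,0,2,0,0],
    [0,0,0,0,0],
    [0,0,0,0,0],
    [0,0,0,0,0],
    [0,0,0,0,0]
  ]
}}

```text
time_s: 15.07
eef_pos: [0.4663, -0.2655, 0.1334]
orientation: [0.706, -0.038, 0.038, -0.706]
wrist_force: [-0.7, -0.3, -1.2]
finger_gap: 0.194
```

```bash
python3 look.py 4|head -1
```

```text
15.0667 [ 0.46631343 -0.26547354  0.13337803] [-0.72965308 -0.28048132 -1.19416673] [-0.03418077 -0.02501377  0.05770199] 0.19377009546966084 [ 2.46138994e-04 -1.33060287e-04 -9.99999961e-01]
```

Call:
{"api": "drive_tool", "payload": {
  "steps": [
    [0,0,1.5,0,0],
    [0,0,1.5,0,0],
    [0,0,1.5,0,0],
    [0,0,1.5,0,0],
    [0,0,0,0,0],
    [0,0,0,0,0],
    [0,0,0,0,0],
    [0,0,0,0,0],
    [0,0,0,0,0],
    [0,0,0,0,0]
  ]
}}

```text
time_s: 16.0
eef_pos: [0.4662, -0.2654, 0.1273]
orientation: [0.706, -0.038, 0.038, -0.706]
wrist_force: [-0.6, -0.4, -1.0]
finger_gap: 0.192
```

```bash
python3 look.py 5|head -1
```

```text
16.0 [ 0.46615868 -0.26543358  0.12731126] [-0.64641928 -0.3886791  -0.95766857] [-0.00766696  0.09247502  0.00416731] 0.19182428107326216 [-1.99071815e-05 -1.40935156e-05 -1.00000000e+00]
```

Call:
{"api": "drive_tool", "payload": {
  "steps": [
    [0,0,2,0,0],
    [0,0,2,0,0],
    [0,0,2,0,0],
    [0,0,2,0,0],
    [0,0,2,0,0],
    [0,0,2,0,0],
    [0,0,0,0,0],
    [0,0,0,0,0],
    [0,0,0,0,0],
    [0,0,0,0,0]
  ]
}}

```text
time_s: 16.93
eef_pos: [0.4661, -0.2654, 0.1152]
orientation: [-0.706, 0.038, -0.038, 0.706]
wrist_force: [-0.2, 0.9, -1.1]
finger_gap: 0.196
```

```bash
python3 look.py 6|head -1
```

```text
16.9333 [ 0.46614148 -0.26539546  0.11520404] [-0.22353788  0.92759082 -1.09144682] [0.012976   0.0253148  0.04443464] 0.1955841811378907 [-6.16963629e-05  3.19280533e-05 -9.99999998e-01]
```

Call:
{"api": "drive_tool", "payload": {
  "steps": [
    [0,0,2,0,0],
    [0,0,2,0,0],
    [0,0,2,0,0],
    [0,0,2,0,0],
    [0,0,0,0,0],
    [0,0,0,0,0],
    [0,0,0,0,0],
    [0,0,0,0,0],
    [0,0,0,0,0],
    [0,0,0,0,0]
  ]
}}

```text
time_s: 17.87
eef_pos: [0.4659, -0.2655, 0.1082]
orientation: [0.706, -0.038, 0.038, -0.706]
wrist_force: [-3.3, 1.7, 6.0]
finger_gap: 0.195
```

```bash
python3 look.py 7|head -1
```

```text
17.8667 [ 0.46593069 -0.26547956  0.10820942] [-3.26098305  1.7445043   5.98786868] [ 0.25673265  0.69053743 -0.02331724] 0.19478534545028567 [-5.49006052e-04 -5.33758187e-05 -9.99999848e-01]
```

Call:
{"api": "drive_tool", "payload": {
  "steps": [
    [0,-0.5,1,0,0],
    [0,0,1,0,0],
    [0,0,1,0,0],
    [0,0,1,0,0],
    [0,0,0,0,0],
    [0,0,0,0,0],
    [0,0,0,0,0],
    [0,0,0,0,0],
    [0,0,0,0,0],
    [0,0,0,0,0]
  ]
}}

```text
time_s: 18.8
eef_pos: [0.4658, -0.2655, 0.1049]
orientation: [0.706, -0.038, 0.038, -0.706]
wrist_force: [-4.5, 2.9, 9.9]
finger_gap: 0.195
```

```bash
python3 look.py 8|head -1
```

```text
18.8 [ 0.46582277 -0.26549052  0.1049423 ] [-4.51347303  2.93018969  9.93279102] [ 0.40661285  0.7535595  -0.01410623] 0.19495944876463295 [ 2.18702494e-04 -2.58706255e-04 -9.99999943e-01]
```

Call:
{"api": "drive_tool", "payload": {
  "steps": [
    [0,-0.8,1,0.4,0],
    [0,0,1,0,0],
    [0,0,1,0,0],
    [0,0,0,0,0],
    [0,0,0,0,0],
    [0,0,0,0,0],
    [0,0,0,0,0],
    [0,0,0,0,0],
    [0,0,0,0,0],
    [0,0,0,0,0]
  ]
}}

```text
time_s: 19.73
eef_pos: [0.4658, -0.2655, 0.1042]
orientation: [0.707, -0.037, 0.039, -0.706]
wrist_force: [-7.2, 3.9, 20.6]
finger_gap: 0.194
```

```bash
python3 look.py 9|head -1
```

```text
19.7333 [ 0.46581626 -0.26551318  0.10415161] [-7.2311323   3.88214667 20.55794464] [ 0.76345108  1.29272982 -0.00813203] 0.19398203682473641 [ 0.00161298 -0.00130678 -0.99999785]
```

```bash
cat > lid.py <<'E'
from h import *
n="top";p,dd=env.read_camera(n);c=env.camera_params(n);K=np.array(c["mtx"]);T=np.array(c["cam_to_world"])
def ang(d):
    v,u=np.mgrid[0:420,0:560];P=np.stack([(u-K[0,2])/K[0,0]*d,(v-K[1,2])/K[1,1]*d,d],-1)@T[:3,:3].T+T[:3,3]
    a=-.109;M=np.array([[np.cos(a),-np.sin(a)],[np.sin(a),np.cos(a)]])
    f=(P[...,:2]-[.5692,-.193])@M
    out=[]
    for sel in ((f[...,0]>-.11)&(f[...,0]<-.09)&(f[...,1]>.06)&(f[...,1]<.115),(f[...,0]>-.08)&(f[...,0]<-.06)&(f[...,1]>.095)&(f[...,1]<.115),(f[...,0]>.06)&(f[...,0]<.085)&(f[...,1]>-.05)&(f[...,1]<.05)):
        z=P[...,2][sel&(P[...,2]>.05)&(P[...,2]<.15)];out.append((round(float(np.median(z))*1000,2),len(z)))
    return out
print("now",ang(dd));print("rest",ang(np.load("top7.npz")["d"]))
cv2.imwrite("pics/t9.png",cv2.resize(cv2.cvtColor(p,cv2.COLOR_RGB2BGR)[140:260,270:410],None,fx=5,fy=5))
p,d=env.read_camera("scene");cv2.imwrite("pics/s9.png",cv2.resize(cv2.cvtColor(p,cv2.COLOR_RGB2BGR)[80:240,140:300],None,fx=3.7,fy=3.7))
E
python3 lid.py
```

```text
now [(93.03, 162), (92.52, 60), (92.92, 354)]
rest [(103.75, 165), (102.27, 61), (94.52, 351)]
```

View pics/s9.png

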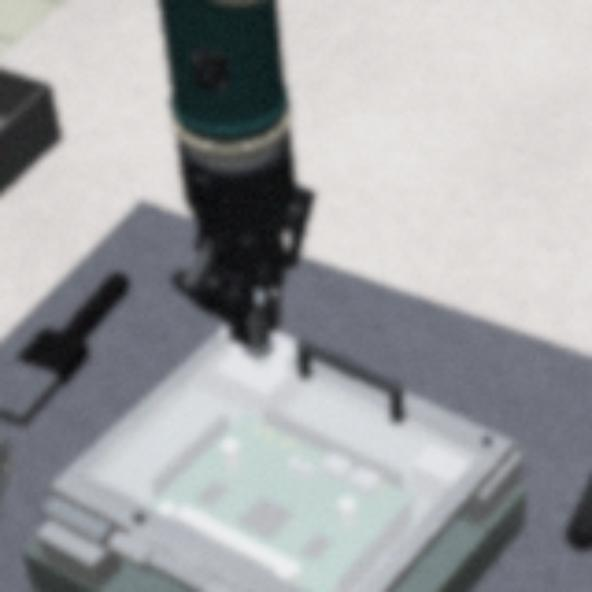

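Call:
{"api": "drive_tool", "payload": {
  "steps": [
    [0,0.8,0.8,-0.4,0],
    [0,0,0,0,0],
    [0,0,0,0,0],
    [0,0,0,0,0],
    [0,0,0,0,0],
    [0,0,0,0,0],
    [0,0,0,0,0],
    [0,0,0,0,0],
    [0,0,0,0,0],
    [0,0,0,0,0]
  ]
}}

```text
time_s: 20.77
eef_pos: [0.4659, -0.2656, 0.1041]
orientation: [0.706, -0.038, 0.038, -0.706]
wrist_force: [-10.4, 6.6, 27.4]
finger_gap: 0.194
```

Call:
{"api": "drive_tool", "payload": {
  "steps": [
    [0,0,0,0,0],
    [0,0,0,0,0],
    [0,0,0,0,0],
    [0,0,0,0,0],
    [0,0,0,0,0],
    [0,0,0,0,0],
    [0,0,0,0,0],
    [0,0,0,0,0],
    [0,0,0,0,0],
    [0,0,0,0,0]
  ]
}}

```text
time_s: 21.6
eef_pos: [0.4659, -0.2656, 0.1041]
orientation: [0.706, -0.038, 0.038, -0.706]
wrist_force: [-10.8, 5.4, 26.9]
finger_gap: 0.196
```

```bash
python3 look.py 10|head -1; python3 lid.py; python3 - <<'E'
from h import *
p,d=env.read_camera("top");cv2.imwrite("pics/t10.png",cv2.cvtColor(p,cv2.COLOR_RGB2BGR))
E
```

```text
21.6 [ 0.4658834  -0.2655919   0.10407779] [-10.77994904   5.41855992  26.89780191] [ 1.15874193  1.92323196 -0.01778819] 0.1964744751907677 [ 8.39089743e-05 -3.59591560e-04 -9.99999932e-01]
now [(93.32, 162), (92.5, 58), (92.98, 357)]
rest [(103.75, 165), (102.27, 61), (94.52, 351)]
```

View pics/t10.png

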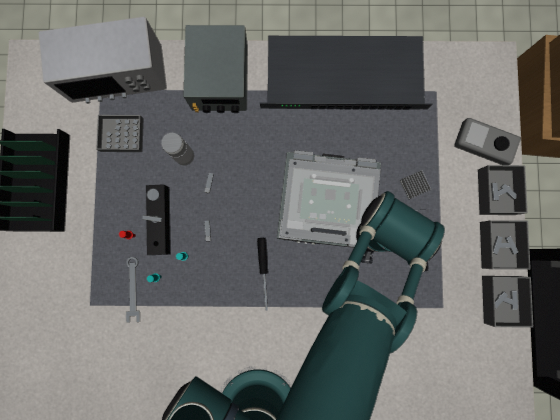

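The last top view shows the lid flat and the near hole of the pin block empty at (155,243). The T-pin at (152,219), the disc pin at (153,195), the look-alikes and the tools are all where they were.

```bash
python3 -c "
from cell import env
print(env.job_done());s=env.state();print(s['time_s'],s['wrist_force'],s['eef_pos'])"
```

```text
the job is handed in; nothing more can be done
None
the job is handed in; nothing more can be done
```

The lid is shut, and the steel pin with the tall round grip is through its corner hole into the base. I handed the job in at about 22 s with the gripper still holding the pin and pressing it down.

I lowered the lid with the shut fingers on its clear left part until it rested on the card. Then I took the pin from the near hole of the pin block, pushed it in and pressed until the lid hit its hard stop.

**Last checks:**
- **Lid:** The depth image puts its outer face at about 93 mm at both the free edge and the hinge side. The free edge was at 104 mm when the lid rested by itself.
- **Collar:** I could not see it directly under the fingers. The tool stopped at a height of 0.104 m, where the collar should meet the shut lid if the pin had not slipped in the grip.
- **Press:** About 27 N down, steady for the last second before hand-in. About 11 N is needed to hold the lid shut.
- **Rest of the bench:** In the last top view the other two pins, the look-alikes and the tools look unmoved.

**What disagreed:**
- There is a side force of about 12 N on the pin, which grew with the press. Small sideways corrections did not remove it, but it stays well under the limits.
- The two cameras differed by about 2 mm on the lid hole's position. I set the final alignment by looking at the tip next to the hole and by the contact forces.

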